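Shut the parts drier and hold its spring dial at the third click

TASK

Push the glazed door of the small drying cabinet shut until its catch clicks and it stays shut by itself. Then press the orange bar of the spring-return fan dial on its right-hand side down past the first two clicks to the third one (level with the green dot, not on to the end stop) and keep holding it there: the fan runs only while the dial is held, so finish with the dial still held down. Leave the bell, the torque wrench and the pedal where they lie.

Things in the scene. Friction and masses are not known exactly. Their poses are not given: they have to be found in the camera images.
- drier: Blue drying cabinet fixed to the deck, 200 mm deep (x), 240 wide (y), 160 high. Origin: centre of its underside; x points from door side to back, y to its left seen from the front. Front plane at x = -100. Grey pod 70 x 70 mm, 130 high, at its right side (centre x = -65, y = -155), dial on the pod's front. Thin arc (look only, at x = -80) with three dots: white, white, green, from the top down.
- door (a joint): Door angle, rad: 0 shut, grows as it swings out to the cabinet's -x. White-framed panel with clear window, 228 wide, 14 mm thick, 12 to 158 mm above the deck; upright hinge line at cabinet x = -100, y = 115 mm. Slight friction, stays where left. In the last 0.08 rad a sprung ball catch resists (5 N at the free edge, 6 N at door_push); below 0.035 rad it snaps in and holds the door at 0.
- door_hinge (a point): Point on the door's hinge line, 85 mm above the deck. Its axes turn with the door: -y runs along the door from the hinge to the free edge, -x is the outward normal. The outer face lies 14 mm outward of the hinge line.
- door_push (a point): A point on the door's outer face to push at, 165 mm from the hinge line, 115 mm above the deck; its axes turn with the door as those of door_hinge. A small pull, 12 mm proud, stands at 212 to 224 mm from the hinge line.
- dial (a joint): Dial angle, rad: 0 at rest (bar up), grows as the bar is pressed down; end stop 1.40. A spring drives it back to 0 whenever let go (about 3 N at the bar at rest, 6 N at the third click, up to 8 N passing a click). Clicks at 0.35, 0.70 and 1.05 (1.05: the bar is level with the green dot), humps midway between and at 1.225; no click holds the dial by itself.
- dial_axis (a point): Point on the dial's turning axis, 100 mm above the deck, at the middle of the bar's length (cabinet frame x = -125, y = -155 mm). The axis is parallel to the cabinet's x. Fixed to the cabinet, with the cabinet's axes.
- dial_bar (a point): Centre of the orange round bar, 14 mm thick, 50 long, parallel to the dial axis and 75 mm from it, to the right (cabinet -y). At rest it is 0.524 rad above level: its centre is 75*sin(0.524 - dial) mm above the axis and 75*cos(0.524 - dial) mm to its right. A 12 mm wide black arm carries it near its rear end. Free space above, below, in front and to the right.
- hanger: Blue aluminium derailleur hanger, about 72 x 22 x 5 mm, lying inside the cabinet. Origin: centre of its underside.
- bell: Green plastic bicycle bell, dome 54 mm across, 33 high, lying loose on the deck to the right of the cabinet. Origin: centre of its underside. To be left alone.
- torque_wrench: Steel torque wrench, 287 mm long, black grip 28 mm in diameter, lying loose in the steel tray (340 x 200 x 30 mm) to the left of the cabinet. Origin: about its middle, underside. To be left alone.
- pedal: Chrome pedal, 90 x 74 x 24 mm with a spindle stub, lying loose in the same tray. Origin: centre of its underside. To be left alone.

How it is judged:
By the outcome, as a careful person would: the job done as asked, in the order asked, and still so for the second after the job is handed in, while the arm keeps its last pose, push and grip.
It also fails if it takes over 40 s, if anything falls off the work surface, if the arm or the gripper's body presses on something with over 40 N, if the wrist force passes 120 N, or if a joint passes its speed limit or range.

ROBOT

A 6-joint arm with a two-finger parallel gripper is mounted at the origin on the work surface. World frame = base frame: x ahead of the robot, y to its left, z up, the work surface at z = 0. Lengths are in m, angles in rad, forces in N, time in s.
With the tool pointing down it reaches from about 0.375 to 0.9 m from the base axis. Payload 3.1 kg.
Tool frame: the origin (TCP) lies at the very end of the fingers, on their centre line; the grasp point (between the pads) lies bot.hold_point_z behind it (bot.hold_point_z is the distance from the TCP to the grasp point, in m); z points along the fingers, y is the direction in which the jaws open and shut (so a half turn about z gives the same grasp; the last joint's range is limited). The gripper opens to 85 mm and grips with 20 to 120 N. Pads are 22 mm wide; open, the fingers measure 114 mm over their backs; the gripper's body (76 mm by 85 mm) begins 54 mm behind the grasp point. The pads swing forward as they close: fully open they stand 13 mm farther back than shut.
Start: joints at [-0.178, 0.527, 1.433, -0, 1.181, -0.178], TCP at [0.625, 0, 0.231] pointing down, gripper open.
Joint ranges: [-3.08, 3.08], [-0.75, 2.2], [0.22, 2.44], [-1.43, 4.57], [0, 2.65], [-2.85, 2.85]. Speed limits (rad/s): [2.79, 2.79, 3.14, 3.14, 3.14, 3.14].

INTERFACE

Orientations are given as a rotation vector (axis times angle).
In Python, from rig import read_state, viewer, ticket, bot gives the robot as it stands. The module is installed in compiled form; this text tells all that it offers.
- The arm moves only by the tool play_rows, never from a script. Its argument "plan" is a list of rows, each a list of 3 entries, a list of its own where there are three numbers: the shift along the tool's x, y, z in units of 400 mm (1.0 is 400 mm), then the turn, a rotation vector about the tool's x, y, z in units of pi rad (1.0 is pi rad), then the opening, from -1 (shut) to 1 (fully open). A call has 1 to 8 rows; each row is the pose to reach, as a shift and turn from the pose commanded when the call began, along the tool's axes at that moment, turning the shorter way round; what a row does not reach only later rows make up. A row lasts 1/12 s, in which the tool goes at most 41.7 mm and 7.16 degrees, less where a joint would pass 70% of its speed; a pose out of reach is approached as far as the arm can. A call with a number of a shift or a turn outside -1 to 1 is refused whole. A call with a gripper value outside its range is refused whole. The fingers move at their own pace and stop on an object; "squeeze" is the grip in N (left out, the last holds). Time passes only in rows, so rows that repeat a pose let the fingers close. It gives the time, the measured TCP pose, the force and the opening at its end, in the units of the state.
- read_state(): the state, without advancing time (a new reading comes with each control period).
- viewer.get_image(name): name is "scene" or "side" or "wrist"; returns a dict with "image" (400x640x3 uint8, blue, green, red), "fx", "fy", "cx", "cy" (pixels), "view" (4x4, takes a point from world to camera coordinates). Camera axes: x right, y down, z forward; pixel columns grow to the right and rows downward; lengths in m; the calibration is good to about 2 mm. A picture is of the moment at which its call begins. There is no depth.
- ticket.sign_off(): hands the job in, once; it reports no verdict.
The state is a dict: "time": time; "joints": joint angles; "joint_vel": joint speeds; "tau": joint torques, N m; "position": TCP position; "tcp_rot": TCP orientation; "ft_force": force on the tool from outside, world axes, zero at the start; "torque": the same for the moment, N m; "gripper_width": finger opening in m.
Only numpy, scipy, OpenCV 4.12 (cv2) and the standard library are available. Lean on these libraries where they do the work, as an engineer would, in place of code of your own. Each camera call takes 0.05 s, during which the arm holds its last target.

## Working session

There is one attempt and no reset: what is moved stays moved. The work goes in short steps, Python scripts to look and compute and a tool call to move; the robot and the scene stay as the last step left them, time stands still between calls to the robot, and variables do not carry over. Pictures are saved under pics/ and viewed, and the job is handed in when it is done.

Besides the shell and the picture viewer there is one more tool, called after "Emit:" as a command line: name --argument value ..., lists and objects as JSON in quotes. play_rows: Moves the arm, as the interface text tells. Its arguments: {"type":"object","properties":{"plan":{"type":"array","items":{"type":"array"}},"squeeze":{"type":"number"}},"required":["plan"]}

```bash
ls; mkdir -p pics; python3 - <<'E'
from rig import read_state, viewer, ticket, bot
import cv2
s=read_state();print(s); print([a for a in dir(bot) if a[0]!='_'], bot.hold_point_z)
for n in ["scene","side","wrist"]:
    d=viewer.get_image(n); cv2.imwrite(f"pics/a_{n}.png",d["image"]); print(n,d["fx"],d["cx"],d["cy"],d["view"])
E
```

```text
pics
{'time': 0.0, 'joints': array([-1.78497991e-01,  5.28468565e-01,  1.43392382e+00,  2.87816139e-05,
        1.18138478e+00, -1.78538714e-01]), 'joint_vel': array([ 0.00170852,  0.00126628,  0.00026126,  0.00095523, -0.00079078,
       -0.0006433 ]), 'tau': array([ 2.50220628e-04, -4.42344439e+01, -1.78024775e+01, -2.06930472e-04,
        8.36740597e-03,  2.24214921e-05]), 'position': array([6.24277882e-01, 1.69030413e-04, 2.30325297e-01]), 'tcp_rot': array([-2.22012843e+00, -2.22019451e+00,  1.92151552e-03]), 'ft_force': array([ 0.09038794, -1.67243467, -0.81307167]), 'torque': array([ 0.03912804, -0.01841344, -0.00149839]), 'gripper_width': 0.08565345900355167}
['MotionError', 'hold_point_z'] 0.0187
scene 365.7519044805308 317.4021687648879 196.69100606666711 [[-0.80672226  0.59057865  0.02039725  0.41973749]
 [ 0.36533646  0.52558011 -0.76830646 -0.14275033]
 [-0.46446579 -0.61235807 -0.63975709  1.39851858]
 [ 0.          0.          0.          1.        ]]
side 474.97857471904945 326.2759127257117 205.9643994507849 [[ 0.78071107 -0.62476131  0.01278802 -0.41752084]
 [-0.48280019 -0.61605401 -0.62239974  0.38034524]
 [ 0.39672939  0.47974031 -0.78259506  1.15750859]
 [ 0.          0.          0.          1.        ]]
wrist 291.53819266907584 326.53267733008926 200.1177799663943 [[ 9.99997330e-01 -7.01046417e-04 -2.20191792e-03 -6.24039351e-01]
 [-8.16381261e-05 -9.62994179e-01  2.69522177e-01 -3.47842172e-02]
 [-2.30938170e-03 -2.69521277e-01 -9.62991666e-01  3.79468945e-01]
 [ 0.00000000e+00  0.00000000e+00  0.00000000e+00  1.00000000e+00]]
```

View pics/a_scene.png

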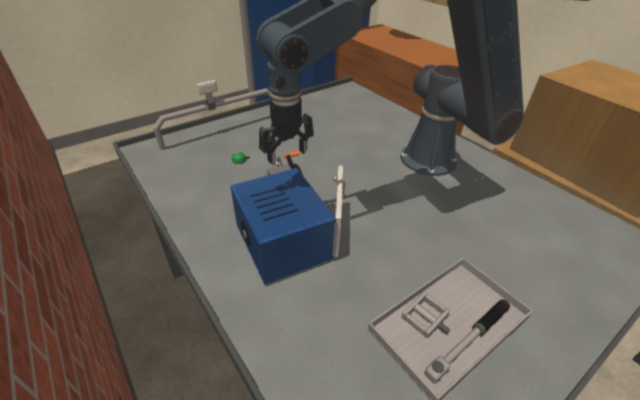

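View pics/a_side.png

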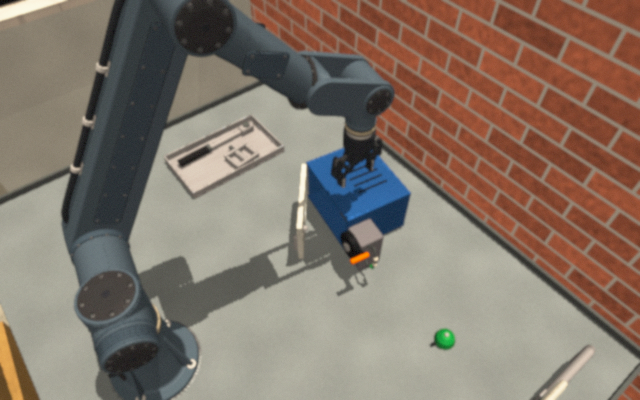

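View pics/a_wrist.png

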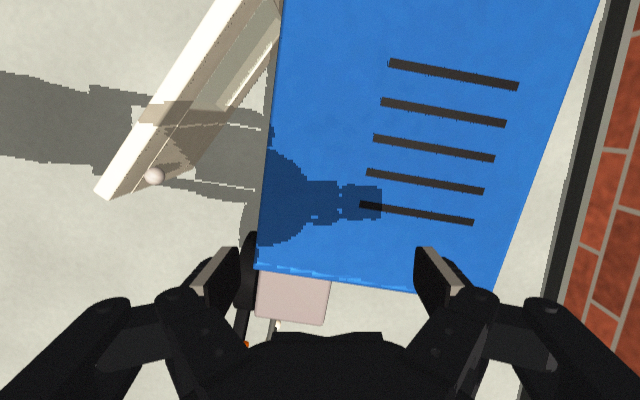

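```bash
cat > h.py <<'E'
import numpy as np, cv2
from rig import read_state, viewer, ticket, bot
def ray(d,u,v):
    V=np.array(d["view"]);R=V[:3,:3];t=V[:3,3]
    c=-R.T@t; r=R.T@np.array([(u-d["cx"])/d["fx"],(v-d["cy"])/d["fy"],1]); return c,r
def onz(d,u,v,z):
    c,r=ray(d,u,v); return c+r*(z-c[2])/r[2]
def proj(d,p):
    V=np.array(d["view"]);q=V[:3,:3]@p+V[:3,3];return d["fx"]*q[0]/q[2]+d["cx"],d["fy"]*q[1]/q[2]+d["cy"]
E
python3 - <<'E'
from h import *
import cv2
S=viewer.get_image("scene");D=viewer.get_image("side");W=viewer.get_image("wrist")
cv2.imwrite("pics/b_scene.png",cv2.resize(S["image"][140:290,210:370],None,fx=5,fy=4*0.99,interpolation=cv2.INTER_CUBIC)[:594,:800])
cv2.imwrite("pics/b_side.png",cv2.resize(D["image"][140:300,280:440],None,fx=3.7,fy=3.7,interpolation=cv2.INTER_CUBIC))
for uv in [(258,268),(283,0),(492,294),(600,0)]: print(uv,onz(W,*uv,.16))
for uv in [(97,190),(110,201),(236,0)]: print('door top',uv,onz(W,*uv,.158))
E
```

```text
(258, 268) [ 0.56887832 -0.04901194  0.16      ]
(283, 0) [0.59705451 0.14121812 0.16      ]
(492, 294) [ 0.763124  -0.0731715  0.16     ]
(600, 0) [0.79938745 0.14098764 0.16      ]
door top (97, 190) [0.44983793 0.01593298 0.158     ]
door top (110, 201) [0.45800264 0.00721649 0.158     ]
door top (236, 0) [0.56647052 0.14193464 0.158     ]
```

View pics/b_scene.png

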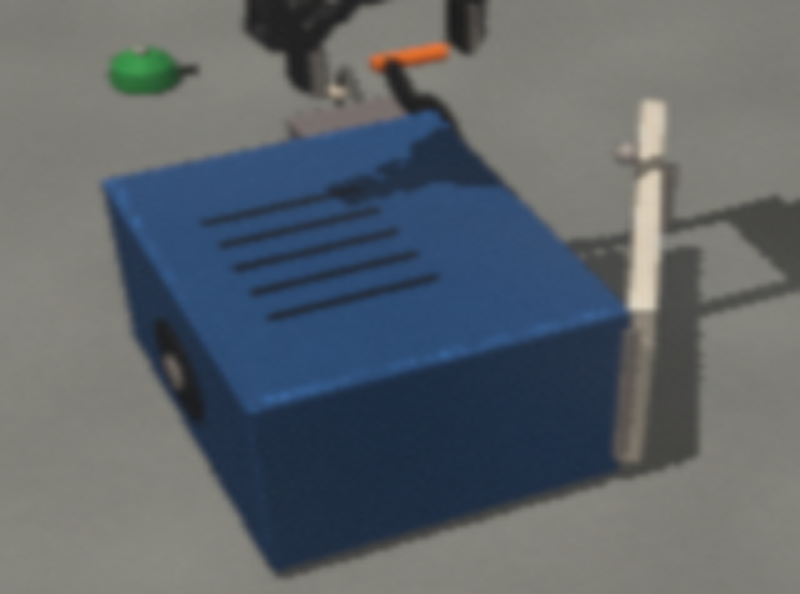

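View pics/b_side.png

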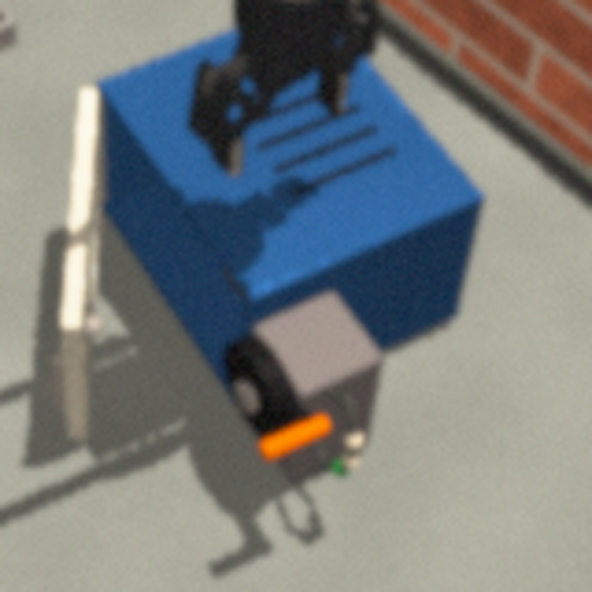

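```bash
cat >> h.py <<'E'
def Rz(a): c,s=np.cos(a),np.sin(a); return np.array([[c,-s,0],[s,c,0],[0,0,1]])
def cab(q,p): return Rz(q[2])@np.array(p)+np.array([q[0],q[1],0])
def dorp(q,th,along,out,z):
    # door: th rotates so that free edge goes to -x
    h=np.array([-.1,.115,0]); dirn=np.array([-np.sin(th),-np.cos(th),0]); n=np.array([-np.cos(th),np.sin(th),0])
    return cab(q,h+along*dirn+out*n+np.array([0,0,z]))
E
python3 - <<'E'
from h import *
from scipy.optimize import least_squares
S=viewer.get_image("scene");D=viewer.get_image("side");W=viewer.get_image("wrist")
FL,FR,BL,BR=[-.1,.12,.16],[-.1,-.12,.16],[.1,.12,.16],[.1,-.12,.16]
def px(u,v,k): return (u/5+210,v/3.96+140) if k=='S' else (u/3.7+280,v/3.7+140)
obs=[(S,px(105,183,'S'),BR),(S,px(255,410,'S'),BL),(S,px(628,312,'S'),FL),(D,px(100,82,'D'),FL),(D,px(247,298,'D'),FR),(D,px(482,200,'D'),BR),(W,(258,268),FR),(W,(492,294),BR)]
def f(q): return np.concatenate([np.array(proj(d,cab(q,p)))-uv for d,uv,p in obs])
r=least_squares(f,[.67,.05,-.14],loss='soft_l1');q=r.x;print(q,f(q).reshape(-1,2).round(1))
# bar ends check
for d,n in((S,'S'),(D,'D')):
  im=d["image"].astype(int);m=((im[:,:,2]>180)&(im[:,:,1]>60)&(im[:,:,1]<140)&(im[:,:,0]<70)).astype(np.uint8)
  m[:140]=0;m[300:]=0;ys,xs=np.nonzero(m);print('bar',n,xs.min(),xs.max(),ys.min(),ys.max(),xs.mean(),ys.mean(),len(xs))
  b=[-.125,-.155-.075*np.cos(.524),.1+.075*np.sin(.524)];print(proj(d,cab(q,b)))
def g(t):
  out=[]
  # outer+inner face top free corners
  for (d,uv,o) in [(W,(97,190),.014),(W,(110,201),0),(S,(645/5+210,100/3.96+140),.014),(S,(665/5+210,100/3.96+140),0.0)]:
    out+=list(np.array(proj(d,dorp(q,t[0],.228,o,.158)))-uv)
  return np.array(out)
r=least_squares(g,[.7],loss='soft_l1');print(r.x,g(r.x).reshape(-1,2).round(1))
th=r.x[0]
print('push',dorp(q,th,.165,.014,.115),'shut',dorp(q,0,.165,.014,.115),'hinge',dorp(q,0,0,0,.085))
print('axis',cab(q,[-.125,-.155,.1]),'bar0',cab(q,b))
np.save('q.npy',np.array([*q,th]))
E
```

```text
[ 0.68337322  0.05527758 -0.14630624] [[-2.4  0.4]
 [-0.2  1.9]
 [ 1.6 -0.4]
 [-2.9 -0.2]
 [ 1.7 -0.3]
 [ 0.3 -2.9]
 [-2.6 -0.4]
 [ 0.5  4.7]]
bar S 285 298 152 155 293.1904761904762 153.14285714285714 21
(np.float64(289.4357071046089), np.float64(155.04213548884655))
bar D 350 368 252 263 359.3258426966292 257.53932584269666 89
(np.float64(360.6777128389737), np.float64(257.35674925942357))
[0.53332638] [[-3.6  1. ]
 [-0.1  1. ]
 [ 2.5 -0. ]
 [-6.2 -0.2]]
push [0.48661388 0.06408893 0.115     ] shut [0.56330192 0.02243123 0.115     ] hinge [0.60120684 0.18362744 0.085     ]
axis [ 0.53711203 -0.07984335  0.1       ] bar0 [ 0.52764522 -0.14408644  0.13752606]
```

```bash
cat >> h.py <<'E'
from scipy.spatial.transform import Rotation as Ro
Q=np.load('q.npy') if __import__('os').path.exists('q.npy') else None
def shift(p):
    s=read_state(); R=Ro.from_rotvec(s["tcp_rot"]).as_matrix(); return (R.T@(np.array(p)-s["position"])/.4).round(4)
E
python3 - <<'E'
from h import *
q=Q[:3]
for th,o in[(.6,.095),(.6,.07),(.6,.025),(.4,.025),(.2,.025),(.1,.025),(.05,.025),(0,.025),(0,.02)]:
    p=dorp(q,th,.165,o,.11); print(th,o,p.round(4),np.hypot(*p[:2]).round(3),shift(p))
E
```

```text
0.6 0.095 [0.4194 0.127  0.11  ] 0.438 [ 0.3173 -0.5136  0.3032]
0.6 0.07 [0.4378 0.11   0.11  ] 0.451 [ 0.2749 -0.4677  0.3032]
0.6 0.025 [0.4708 0.0795 0.11  ] 0.477 [ 0.1985 -0.3852  0.3032]
0.4 0.025 [0.4941 0.0556 0.11  ] 0.497 [ 0.1389 -0.3269  0.3031]
0.2 0.025 [0.5217 0.0369 0.11  ] 0.523 [ 0.0921 -0.258   0.3031]
0.1 0.025 [0.5367 0.0297 0.11  ] 0.538 [ 0.0741 -0.2204  0.3031]
0.05 0.025 [0.5445 0.0267 0.11  ] 0.545 [ 0.0665 -0.201   0.3031]
0 0.025 [0.5524 0.024  0.11  ] 0.553 [ 0.0599 -0.1812  0.3031]
0 0.02 [0.5574 0.0233 0.11  ] 0.558 [ 0.0581 -0.1688  0.3031]
```

Emit:
play_rows --plan '[[[0.317,-0.514,0],[0,0,-0.453],-1],[[0.317,-0.514,0],[0,0,-0.453],-1],[[0.317,-0.514,0],[0,0,-0.453],-1],[[0.317,-0.514,0],[0,0,-0.453],-1],[[0.317,-0.514,0],[0,0,-0.453],-1],[[0.317,-0.514,0],[0,0,-0.453],-1],[[0.317,-0.514,0],[0,0,-0.453],-1],[[0.317,-0.514,0],[0,0,-0.453],-1]]' --squeeze 40

```text
time: 1.12
position: [0.417, 0.1279, 0.2316]
tcp_rot: [-0.871, -3.018, 0.0]
ft_force: [0.6, -0.4, -0.0]
gripper_width: 0.0
```

Emit:
play_rows --plan '[[[0,0,0],[0,0,-0.132],-1],[[0,0,0],[0,0,-0.132],-1],[[0,0,0],[0,0,-0.132],-1],[[0,0,0],[0,0,-0.132],-1],[[0,0,0],[0,0,-0.132],-1]]'

```text
time: 1.53
position: [0.4195, 0.1269, 0.2315]
tcp_rot: [0.244, 3.132, 0.0]
ft_force: [0.9, -0.9, -0.2]
gripper_width: 0.0002
```

```bash
python3 - <<'E'
from h import *
print(read_state()["position"],read_state()["tcp_rot"])
for n in ["scene","side","wrist"]:
    d=viewer.get_image(n); np.save(f"pics/c_{n}.npy",d,allow_pickle=True)
    im=d["image"]
    cv2.imwrite(f"pics/c_{n}.png",im if n=="wrist" else cv2.resize(im[140:300,210:450] if n=="scene" else im[140:300,260:440],None,fx=3.3,fy=3.3,interpolation=cv2.INTER_CUBIC))
E
```

```text
[0.41948881 0.1268671  0.23154728] [2.43922590e-01 3.13150099e+00 7.90226183e-05]
```

View pics/c_scene.png

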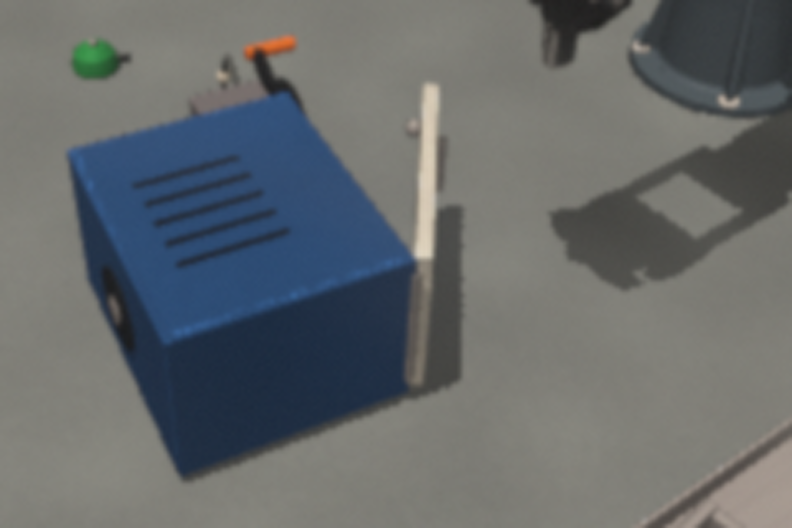

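View pics/c_side.png

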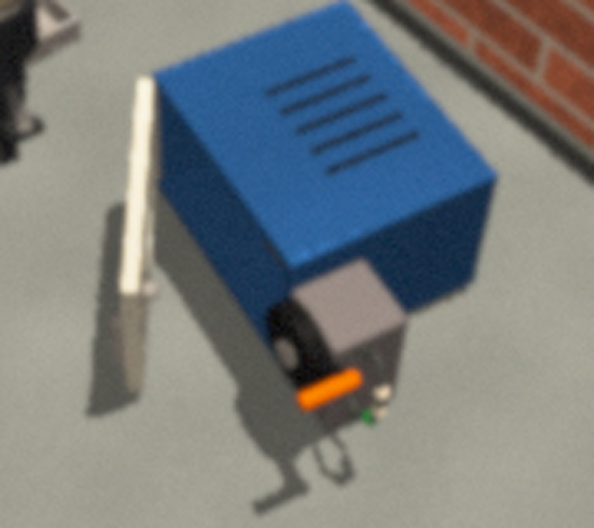

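View pics/c_wrist.png

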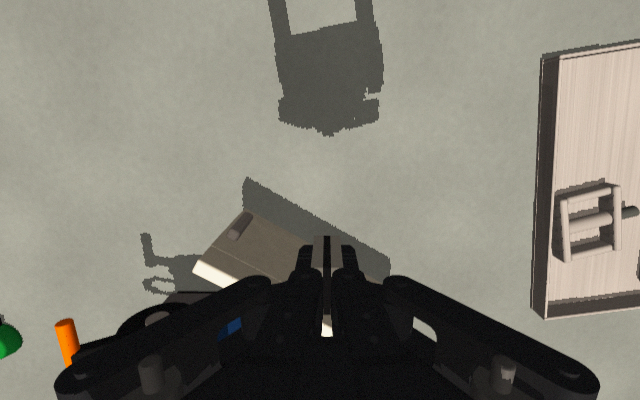

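```bash
python3 - <<'E'
from h import *
from scipy.optimize import least_squares
S,D,W=[np.load(f"pics/c_{n}.npy",allow_pickle=True).item() for n in("scene","side","wrist")]
FL,FR,BL,BR=[-.1,.12,.16],[-.1,-.12,.16],[.1,.12,.16],[.1,-.12,.16]
s=lambda u,v:(u/3.3+210,v/3.3+140)
t=lambda u,v:(u/3.3+260,v/3.3+140)
obs=[(S,s(70,150),BR),(S,s(285,93),FR),(S,s(414,262),FL),(S,s(170,337),BL),(S,s(185,477),[.1,.12,0]),(D,t(157,73),FL),(D,t(348,2),BL),(D,t(497,178),BR),(D,t(292,262),FR),(D,t(473,280),[.1,-.12,0])]
def f(q): return np.concatenate([np.array(proj(d,cab(q,p)))-uv for d,uv,p in obs])
q=least_squares(f,[.67,.05,-.14],loss='soft_l1').x;print(q,f(q).reshape(-1,2).round(1).tolist())
def g(t_):
  out=[]
  for d,uv,o,z in [(S,s(422,85),.0,.158),(S,s(440,85),.014,.158),(W,(195,265),.0,.158),(W,(192,274),.0,.158),(D,t(122,293),.014,.158),(D,t(140,293),0,.158)]:
    out+=list(np.array(proj(d,dorp(q,t_[0],.228,o,z)))-uv)
  return np.array(out)
r=least_squares(g,[.6],loss='soft_l1');print(r.x,g(r.x).reshape(-1,2).round(1).tolist())
b=[-.125,-.155-.075*np.cos(.524),.1+.075*np.sin(.524)]
for d,uv in((S,s(271,47)),(D,t(330,389))): print('bar',uv,proj(d,cab(q,b)))
# triangulate bar
A=[];B=[]
for d,uv in((S,s(271,47)),(D,t(330,389))):
  c,rr=ray(d,*uv); rr/=np.linalg.norm(rr);P=np.eye(3)-np.outer(rr,rr);A.append(P);B.append(P@c)
print('tri',np.linalg.lstsq(np.vstack(A),np.hstack(B),rcond=None)[0],'model',cab(q,b))
np.save('q.npy',np.array([*q,r.x[0]]))
th=r.x[0]
for a,o in[(th,.085),(th,.025),(.4,.025),(.2,.025),(.1,.025),(.05,.025),(0,.025),(0,.02)]:
    p=dorp(q,a,.165,o,.11); print(a,o,p.round(4),shift(p))
E
```

```text
[ 0.6816206   0.05082458 -0.16798407] [[-2.0, -0.6], [0.1, -1.2], [0.7, -1.5], [-2.5, 1.6], [-1.9, 2.2], [-2.5, 0.2], [-1.1, -1.2], [0.3, -0.6], [-0.7, 2.1], [-0.5, 3.0]]
[0.54324888] [[0.5, -0.9], [-0.2, -0.6], [-3.6, 4.7], [-0.6, -4.3], [-2.1, -0.4], [-2.1, -0.2]]
bar (292.1212121212121, 154.24242424242425) (np.float64(290.8658658208974), np.float64(154.29738195031658))
bar (360.0, 257.8787878787879) (np.float64(359.133247522192), np.float64(258.90204713347725))
tri [ 0.5217945  -0.14323689  0.1392664 ] model [ 0.52160775 -0.14511702  0.13752606]
0.5432488766068938 0.085 [0.4302 0.1114 0.11  ] [-0.0324 -0.0339  0.3036]
0.5432488766068938 0.025 [0.4756 0.0722 0.11  ] [-0.1599 -0.1128  0.3036]
0.4 0.025 [0.4924 0.0553 0.11  ] [-0.2081 -0.1481  0.3036]
0.2 0.025 [0.5196 0.036  0.11  ] [-0.2827 -0.1852  0.3037]
0.1 0.025 [0.5345 0.0284 0.11  ] [-0.3224 -0.1979  0.3037]
0.05 0.025 [0.5422 0.0252 0.11  ] [-0.3427 -0.2028  0.3037]
0 0.025 [0.55   0.0224 0.11  ] [-0.3632 -0.2067  0.3037]
0 0.02 [0.5549 0.0216 0.11  ] [-0.3757 -0.2068  0.3037]
```

Emit:
play_rows --plan '[[[0,0,0.1],[0,0,0],-1],[[0,0,0.2],[0,0,0],-1],[[-0.03,-0.03,0.3],[0,0,0],-1],[[-0.08,-0.065,0.304],[0,0,0],-1],[[-0.13,-0.095,0.304],[0,0,0],-1],[[-0.16,-0.113,0.304],[0,0,0],-1],[[-0.185,-0.13,0.304],[0,0,0],-1],[[-0.208,-0.148,0.304],[0,0,0],-1]]'

```text
time: 2.35
position: [0.4931, 0.055, 0.1101]
tcp_rot: [0.246, 3.131, 0.0]
ft_force: [-0.3, 0.9, 1.0]
gripper_width: 0.0004
```

```bash
python3 - <<'E'
from h import *
print(read_state()["ft_force"],read_state()["position"])
q=Q[:3]
for a,o in[(.3,.025),(.2,.025),(.15,.025),(.1,.025),(.05,.025),(0,.025),(0,.02)]:
    p=dorp(q,a,.165,o,.11); print(a,o,p.round(4),shift(p))
d=viewer.get_image("side");cv2.imwrite("pics/d_side.png",cv2.resize(d["image"][60:320,200:460],None,fx=2.2,fy=2.2))
E
```

```text
[-0.33857227  0.94346308  1.00894929] [0.49313611 0.05495835 0.11009663]
0.3 0.025 [0.5055 0.0449 0.11  ] [-0.0345 -0.0199  0.0003]
0.2 0.025 [0.5196 0.036  0.11  ] [-0.0727 -0.0366  0.0003]
0.15 0.025 [0.5269 0.032  0.11  ] [-0.0924 -0.0435  0.0003]
0.1 0.025 [0.5345 0.0284 0.11  ] [-0.1124 -0.0494  0.0003]
0.05 0.025 [0.5422 0.0252 0.11  ] [-0.1327 -0.0543  0.0003]
0 0.025 [0.55   0.0224 0.11  ] [-0.1532 -0.0581  0.0003]
0 0.02 [0.5549 0.0216 0.11  ] [-0.1657 -0.0583  0.0003]
```

View pics/d_side.png

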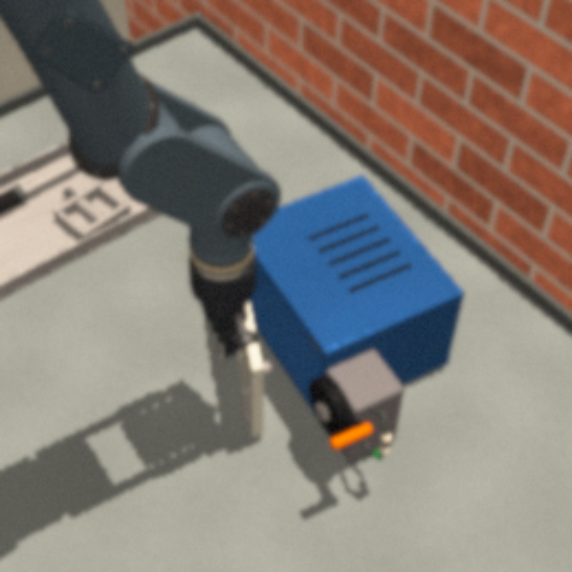

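The picture shows the door partly closed, with the fingers touching its outer face near (255,350). I'll keep pushing until just before the catch.

Emit:
play_rows --plan '[[[-0.035,-0.02,0],[0,0,0],-1],[[-0.073,-0.037,0],[0,0,0],-1],[[-0.092,-0.044,0],[0,0,0],-1],[[-0.112,-0.049,0],[0,0,0],-1],[[-0.122,-0.052,0],[0,0,0],-1],[[-0.133,-0.054,0],[0,0,0],-1]]'

```text
time: 2.9
position: [0.5366, 0.0274, 0.1098]
tcp_rot: [-0.245, -3.121, -0.003]
ft_force: [-13.2, 4.1, 11.5]
gripper_width: -0.0001
```

Emit:
play_rows --plan '[[[-0.01,-0.002,0],[0,0,0],-1],[[-0.018,-0.004,0],[0,0,0],-1]]'

```text
time: 3.07
position: [0.5437, 0.025, 0.1096]
tcp_rot: [-0.243, -3.123, -0.002]
ft_force: [-4.6, 1.4, 1.5]
gripper_width: -0.0001
```

```bash
python3 - <<'E'
from h import *
print(read_state()["ft_force"],read_state()["position"])
for n in("side","scene"):
  d=viewer.get_image(n);c=d["image"][140:300,260:440] if n=="side" else d["image"][140:300,210:450]
  cv2.imwrite(f"pics/e_{n}.png",cv2.resize(c,None,fx=3.3,fy=3.3,interpolation=cv2.INTER_CUBIC))
E
```

```text
[-4.56511567  1.38029114  1.5105395 ] [0.54365909 0.02499315 0.10962519]
```

View pics/e_side.png

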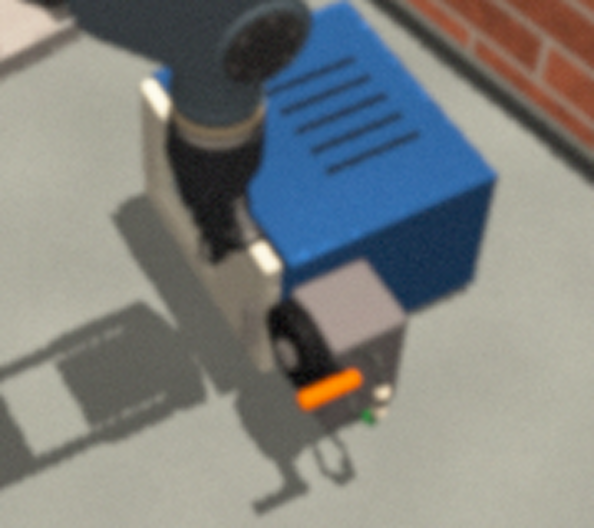

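View pics/e_scene.png

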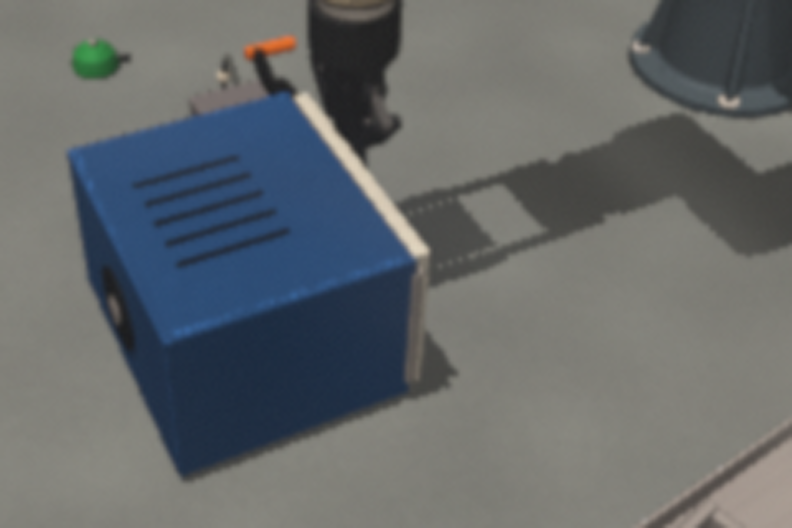

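Emit:
play_rows --plan '[[[-0.005,-0.001,0],[0,0,0],-1],[[-0.01,-0.001,0],[0,0,0],-1],[[-0.01,-0.001,0],[0,0,0],-1]]'

```text
time: 3.42
position: [0.5473, 0.0232, 0.1088]
tcp_rot: [-0.244, -3.121, -0.001]
ft_force: [-8.8, 0.5, 1.7]
gripper_width: -0.0002
```

Emit:
play_rows --plan '[[[-0.005,0,0],[0,0,0],-1],[[-0.01,0,0],[0,0,0],-1],[[-0.01,0,0],[0,0,0],-1]]'

```text
time: 3.67
position: [0.547, 0.0232, 0.1082]
tcp_rot: [-0.244, -3.112, -0.002]
ft_force: [-15.2, 0.9, 4.8]
gripper_width: 0.0001
```

Emit:
play_rows --plan '[[[0.05,0,0],[0,0,0],-1],[[0.12,0,-0.05],[0,0,0],-1],[[0.15,0,-0.15],[0,0,0],-1],[[0.15,0,-0.25],[0,0,0],-1],[[0.15,0,-0.25],[0,0,0],-1]]'

```text
time: 4.08
position: [0.5012, 0.0305, 0.2163]
tcp_rot: [0.243, 3.117, -0.002]
ft_force: [0.9, 0.8, 0.1]
gripper_width: -0.0003
```

```bash
python3 - <<'E'
from h import *
st=read_state();print(st["ft_force"],st["position"],st["tcp_rot"])
q=Q[:3]
for n in("side","scene"):
  d=viewer.get_image(n);c=d["image"][140:300,260:440] if n=="side" else d["image"][140:300,210:450]
  cv2.imwrite(f"pics/f_{n}.png",cv2.resize(c,None,fx=3.3,fy=3.3,interpolation=cv2.INTER_CUBIC))
for a in(0,.02,.04): print([tuple(np.round((np.array(proj(d,dorp(q,a,.228,o,.158)))-[210,140])*3.3)) for o in(0,.014)])
for a,z in[(0,.19),(0,.148),(.35,None),(1.05,None)]:
  y=-.155-.075*np.cos(.524-a); zz=z or .107+.075*np.sin(.524-a)
  p=cab(q,[-.125,y,zz]);print(a,p,shift(p))
E
```

```text
[0.913795   0.81409951 0.09766978] [0.50118118 0.03048102 0.21632973] [ 2.42586991e-01  3.11717864e+00 -2.05055159e-03]
[(np.float64(288.0), np.float64(95.0)), (np.float64(303.0), np.float64(91.0))]
[(np.float64(293.0), np.float64(94.0)), (np.float64(308.0), np.float64(90.0))]
[(np.float64(298.0), np.float64(93.0)), (np.float64(313.0), np.float64(89.0))]
0 [ 0.52160775 -0.14511702  0.19      ] [-0.1241 -0.4252  0.0555]
0 [ 0.52160775 -0.14511702  0.148     ] [-0.1234 -0.4252  0.1605]
0.35 [ 0.52011459 -0.15392197  0.11998425] [-0.1227 -0.4475  0.2305]
1.05 [ 0.52162032 -0.14504289  0.06934414] [-0.1221 -0.425   0.3571]
```

View pics/f_side.png

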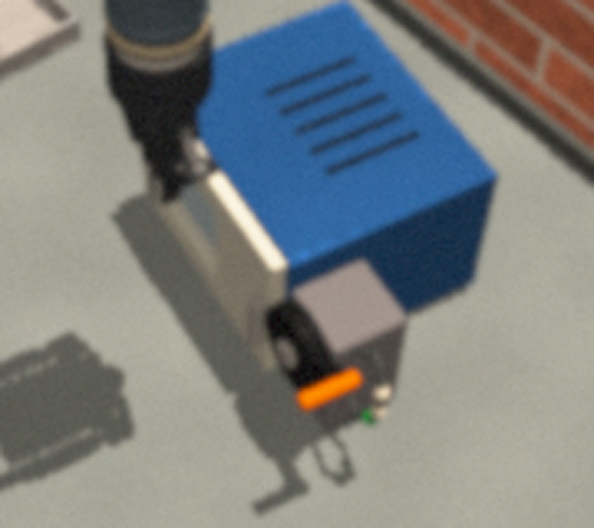

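View pics/f_scene.png

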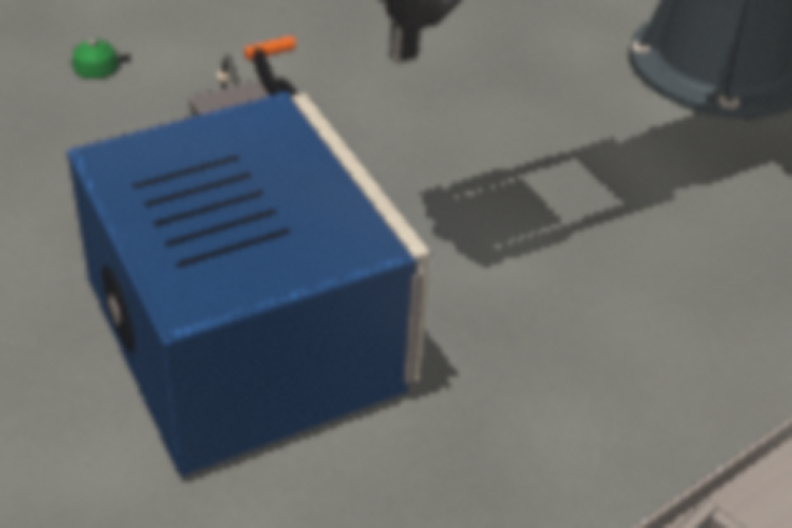

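Emit:
play_rows --plan '[[[-0.03,-0.1,0],[0,0,0],-1],[[-0.06,-0.2,0],[0,0,0],-1],[[-0.09,-0.3,0.02],[0,0,0],-1],[[-0.11,-0.4,0.04],[0,0,0],-1],[[-0.11,-0.435,0.08],[0,0,0],-1],[[-0.11,-0.435,0.12],[0,0,0],-1],[[-0.11,-0.435,0.12],[0,0,0],-1]]'

```text
time: 4.77
position: [0.5108, -0.1483, 0.1575]
tcp_rot: [-0.249, -3.124, -0.005]
ft_force: [-1.0, 1.2, -0.4]
gripper_width: -0.0
```

```bash
python3 - <<'E'
from h import *
st=read_state();print(st["ft_force"],st["position"],st["tcp_rot"])
q=Q[:3]
for n in("side","scene","wrist"):
  d=viewer.get_image(n);c=d["image"][140:300,260:440] if n=="side" else d["image"][120:240,210:370] if n=="scene" else d["image"]
  cv2.imwrite(f"pics/g_{n}.png",cv2.resize(c,None,fx=3.3,fy=3.3,interpolation=cv2.INTER_CUBIC) if n!="wrist" else c)
for a in (0,.35,.7,1.05):
  y=-.155-.075*np.cos(.524-a); zz=.107+.075*np.sin(.524-a)
  p=cab(q,[-.13,y,zz]);print(a,p,shift(p))
E
```

```text
[-0.96871941  1.17200634 -0.40596099] [ 0.51082726 -0.14830419  0.15745485] [-0.24899698 -3.12378841 -0.00534808]
0 [ 0.51667813 -0.14428104  0.14452606] [-0.0076  0.009   0.0413]
0.35 [ 0.51518497 -0.15308599  0.11998425] [-0.0074 -0.0134  0.1027]
0.7 [ 0.51518933 -0.15306024  0.09386804] [-0.0075 -0.0134  0.168 ]
1.05 [ 0.5166907  -0.14420692  0.06934414] [-0.0079  0.009   0.2293]
```

View pics/g_side.png

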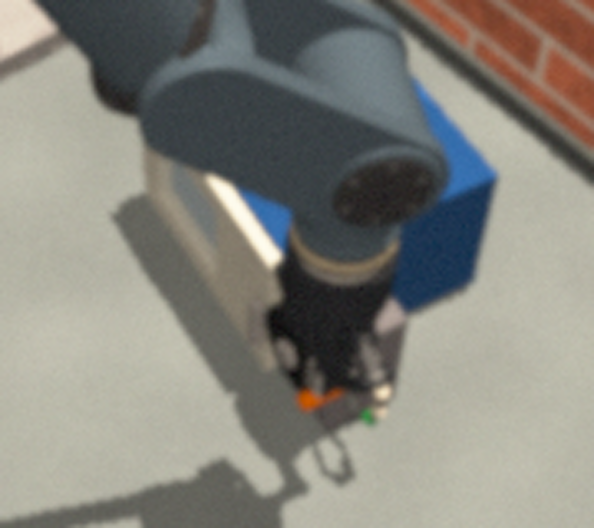

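View pics/g_scene.png

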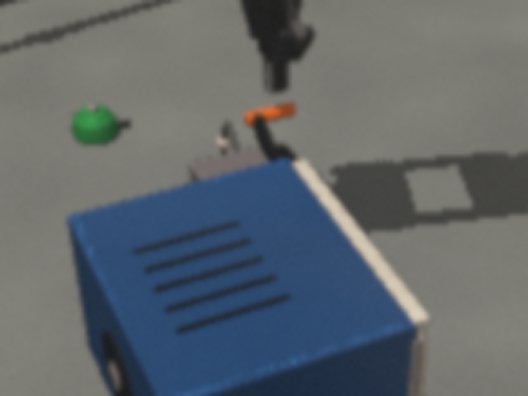

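View pics/g_wrist.png

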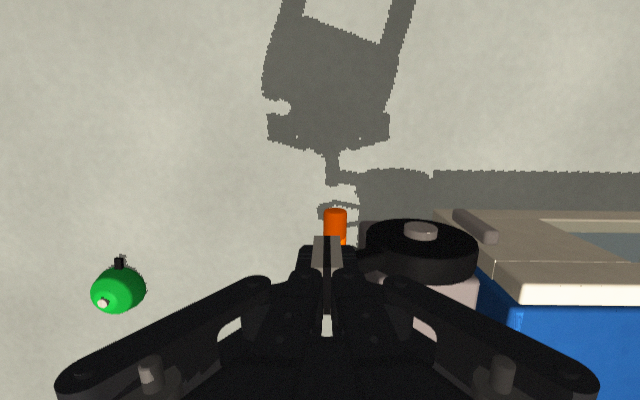

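Emit:
play_rows --plan '[[[-0.005,0.005,0.02],[0,0,0],-1],[[-0.005,0.005,0.035],[0,0,0],-1],[[-0.005,0.004,0.045],[0,0,0],-1],[[-0.005,0.002,0.055],[0,0,0],-1],[[-0.005,0.002,0.055],[0,0,0],-1]]'

```text
time: 5.33
position: [0.5156, -0.1482, 0.1401]
tcp_rot: [0.242, 3.132, -0.004]
ft_force: [-2.1, -2.2, 4.5]
gripper_width: 0.0005
```

```bash
python3 - <<'E'
from h import *
st=read_state();print(st["ft_force"],st["position"],st["tcp_rot"])
q=Q[:3]
for n in("side","scene","wrist"):
  d=viewer.get_image(n);c=d["image"][140:300,260:440] if n=="side" else d["image"][120:240,210:370] if n=="scene" else d["image"]
  cv2.imwrite(f"pics/h_{n}.png",cv2.resize(c,None,fx=3.3,fy=3.3,interpolation=cv2.INTER_CUBIC) if n!="wrist" else c)
for a in (0,.2,.35,.7,1.05):
  y=-.155-.075*np.cos(.524-a); zz=.107+.075*np.sin(.524-a)
  p=cab(q,[-.13,y,zz]);print(a,p,shift(p))
E
```

```text
[-2.12570412 -2.20569142  4.47824789] [ 0.51558498 -0.14820723  0.140145  ] [ 0.24194532  3.13197569 -0.00388348]
0 [ 0.51667813 -0.14428104  0.14452606] [-0.0012  0.0097 -0.0103]
0.2 [ 0.51564806 -0.15035518  0.13087707] [-0.0009 -0.0056  0.0238]
0.35 [ 0.51518497 -0.15308599  0.11998425] [-0.0008 -0.0125  0.0511]
0.7 [ 0.51518933 -0.15306024  0.09386804] [-0.0008 -0.0123  0.1164]
1.05 [ 0.5166907  -0.14420692  0.06934414] [-0.001   0.0102  0.1776]
```

View pics/h_scene.png

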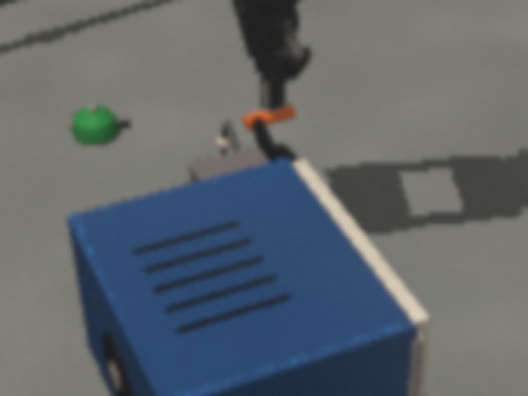

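View pics/h_wrist.png

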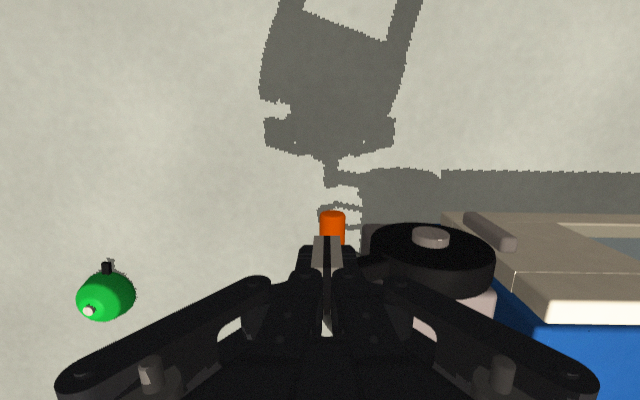

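Emit:
play_rows --plan '[[[-0.001,-0.008,0.024],[0,0,0],-1],[[-0.001,-0.014,0.051],[0,0,0],-1],[[-0.001,-0.016,0.075],[0,0,0],-1],[[-0.001,-0.016,0.1],[0,0,0],-1],[[-0.001,-0.012,0.116],[0,0,0],-1],[[-0.001,-0.008,0.13],[0,0,0],-1],[[-0.001,-0.008,0.13],[0,0,0],-1]]'

```text
time: 6.07
position: [0.5166, -0.1518, 0.0878]
tcp_rot: [0.244, 3.129, -0.004]
ft_force: [0.3, -3.2, 3.8]
gripper_width: 0.0001
```

```bash
cat > look.py <<'E'
from h import *
import sys
k=sys.argv[1]
st=read_state();print(st["time"],st["ft_force"],st["position"],st["torque"])
q=Q[:3]
for n in("side","scene","wrist"):
  d=viewer.get_image(n);c=d["image"][190:300,310:420] if n=="side" else d["image"][120:240,210:370] if n=="scene" else d["image"]
  cv2.imwrite(f"pics/{k}_{n}.png",cv2.resize(c,None,fx=5,fy=5 if n=="side" else 4.5,interpolation=cv2.INTER_CUBIC) if n!="wrist" else c)
for a in (.7,.875,1.05,1.1):
  y=-.155-.075*np.cos(.524-a); zz=.107+.075*np.sin(.524-a)
  p=cab(q,[-.13,y,zz]);print(a,p,shift(p))
E
python3 look.py i
```

```text
6.0667 [ 0.28928799 -3.22878947  3.75740789] [ 0.51659337 -0.15175806  0.08778901] [-0.5994345   0.11559872  0.02013767]
0.7 [ 0.51518933 -0.15306024  0.09386804] [ 0.0027 -0.0043 -0.0138]
0.875 [ 0.51576017 -0.14969411  0.08121222] [0.0027 0.0043 0.0178]
1.05 [ 0.5166907  -0.14420692  0.06934414] [0.0026 0.0183 0.0474]
1.1 [ 0.51701891 -0.14227148  0.06614947] [0.0026 0.0232 0.0554]
```

View pics/i_side.png

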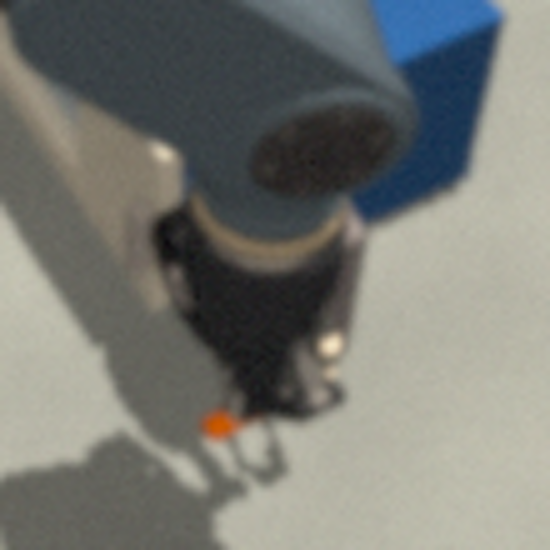

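View pics/i_wrist.png

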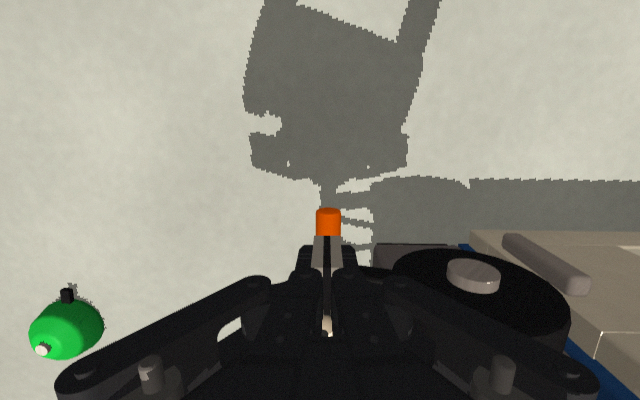

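Emit:
play_rows --plan '[[[0,0.001,0.01],[0,0,0],-1],[[0,0.004,0.02],[0,0,0],-1],[[0,0.008,0.028],[0,0,0],-1],[[0,0.011,0.036],[0,0,0],-1],[[0,0.014,0.044],[0,0,0],-1],[[0,0.015,0.047],[0,0,0],-1],[[0,0.015,0.047],[0,0,0],-1]]'

```text
time: 6.8
position: [0.5175, -0.1467, 0.0709]
tcp_rot: [0.244, 3.129, -0.005]
ft_force: [-5.1, -8.6, 14.8]
gripper_width: -0.0001
```

```bash
python3 look.py j
```

```text
6.8 [-5.12044304 -8.63842559 14.77928991] [ 0.51746354 -0.1467454   0.07087949] [-0.60590927  0.30157037 -0.03836471]
0.7 [ 0.51518933 -0.15306024  0.09386804] [ 0.0029 -0.0167 -0.0573]
0.875 [ 0.51576017 -0.14969411  0.08121222] [ 0.0029 -0.0081 -0.0257]
1.05 [ 0.5166907  -0.14420692  0.06934414] [0.0028 0.0059 0.0039]
1.1 [ 0.51701891 -0.14227148  0.06614947] [0.0028 0.0109 0.0119]
```

View pics/j_side.png

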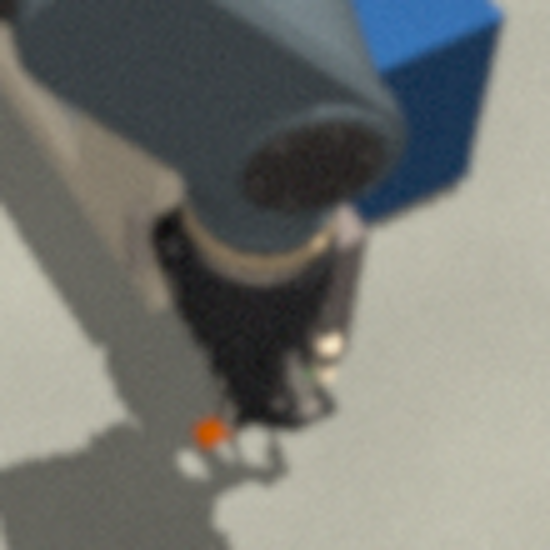

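View pics/j_wrist.png

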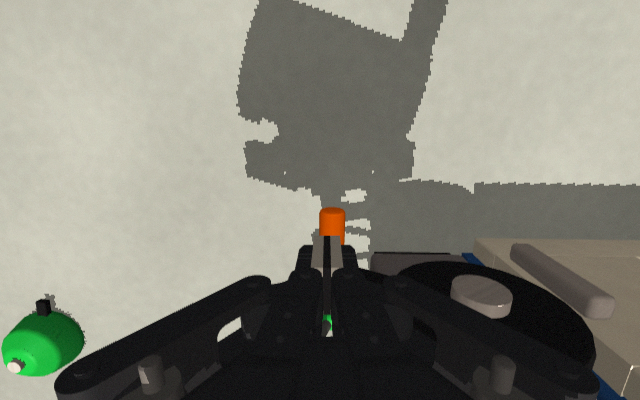

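View pics/j_scene.png

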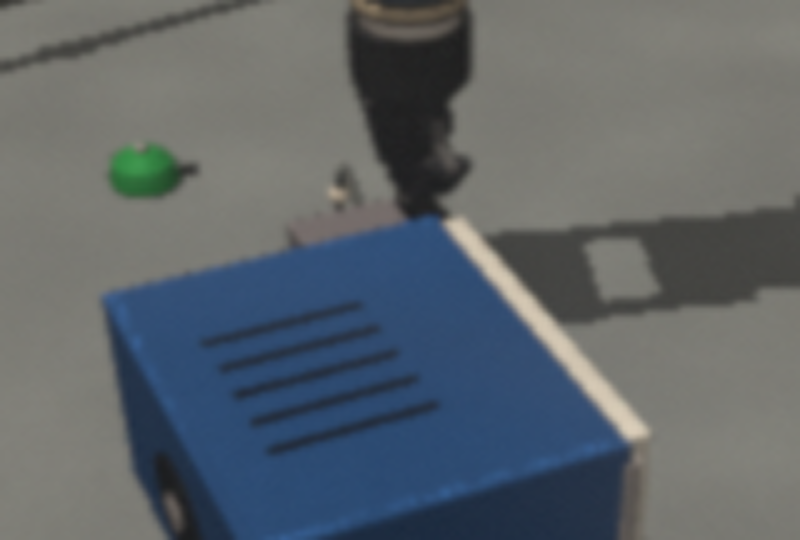

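Emit:
play_rows --plan '[[[0,-0.005,0],[0,0,0],-1],[[0,-0.01,0],[0,0,0],-1],[[0,-0.01,0],[0,0,0],-1]]'

```text
time: 7.2
position: [0.5169, -0.1476, 0.07]
tcp_rot: [0.248, 3.129, 0.003]
ft_force: [1.8, 2.9, 7.6]
gripper_width: -0.0
```

```bash
python3 look.py k; python3 - <<'E'
from h import *
q=Q[:3]
def bar(a,x): return cab(q,[x,-.155-.075*np.cos(.524-a),.1+.075*np.sin(.524-a)])
d=viewer.get_image("side");w=viewer.get_image("wrist")
for dd,n in((d,'side'),(w,'wrist')):
  im=dd["image"].astype(int);m=((im[:,:,2]>120)&(im[:,:,1]<.55*im[:,:,2])&(im[:,:,0]<.35*im[:,:,2]))
  if n=='side': m[:240]=0;m[300:]=0;m[:,:330]=0;m[:,400:]=0
  else: m[:150]=0; m[300:]=0;m[:,:250]=0;m[:,420:]=0
  ys,xs=np.nonzero(m);print(n,len(xs),xs.min(),xs.max(),ys.min(),ys.max(),xs.mean(),ys.mean())
  for a in(.7,.875,1.05,1.225,1.4): print(a,np.round(proj(dd,bar(a,-.15)),1),np.round(proj(dd,bar(a,-.14)),1))
cv2.imwrite("pics/k2.png",cv2.resize(w["image"][180:350,240:440],None,fx=4,fy=3.5))
E
```

```text
7.2 [1.77331617 2.87957855 7.62109044] [ 0.51688036 -0.14763096  0.06996029] [ 0.39787028 -0.28346436  0.00179989]
0.7 [ 0.51518933 -0.15306024  0.09386804] [ 0.0019 -0.0142 -0.06  ]
0.875 [ 0.51576017 -0.14969411  0.08121222] [ 0.0019 -0.0057 -0.0284]
1.05 [ 0.5166907  -0.14420692  0.06934414] [0.0018 0.0082 0.0013]
1.1 [ 0.51701891 -0.14227148  0.06614947] [0.0018 0.0131 0.0093]
side 18 349 353 274 278 351.1666666666667 276.27777777777777
0.7 [351.3 276.1] [354.6 274.5]
0.875 [350.3 277.6] [353.7 275.9]
1.05 [349.  278.2] [352.3 276.6]
1.225 [347.3 278.1] [350.6 276.5]
1.4 [345.4 277.1] [348.6 275.5]
wrist 713 321 346 208 244 334.5946704067321 223.40252454417953
0.7 [315.1 225.5] [315.1 245.5]
0.875 [322.8 216.5] [322.7 235.1]
1.05 [333.3 209.5] [333.  226.8]
1.225 [346.  203.9] [345.5 220.3]
1.4 [360.3 199.7] [359.6 215.3]
```

View pics/k2.png

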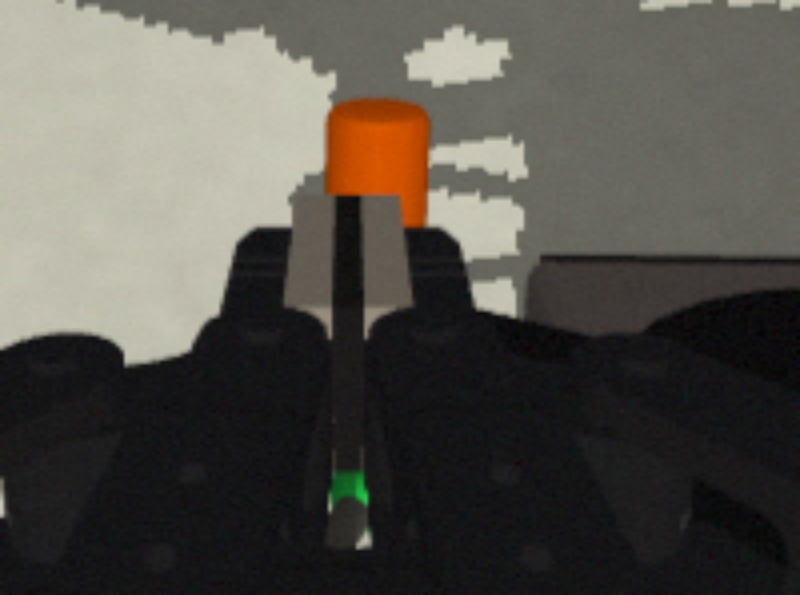

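View pics/k_side.png

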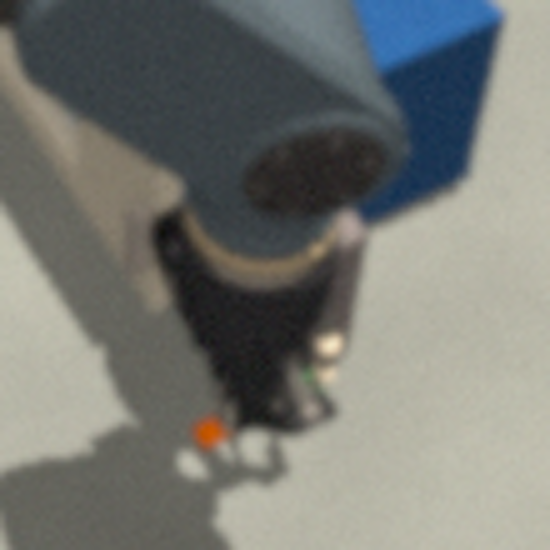

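Emit:
play_rows --plan '[[[0,0,0.001],[0,0,0],-1],[[0,0,0.0015],[0,0,0],-1],[[0,0,0.0015],[0,0,0],-1],[[0,0,0.0015],[0,0,0],-1],[[0,0,0.0015],[0,0,0],-1],[[0,0,0.0015],[0,0,0],-1],[[0,0,0.0015],[0,0,0],-1],[[0,0,0.0015],[0,0,0],-1]]'

```text
time: 8.12
position: [0.5169, -0.1476, 0.0697]
tcp_rot: [0.247, 3.129, 0.002]
ft_force: [1.4, 0.7, 10.6]
gripper_width: 0.0003
```

```bash
python3 look.py l; python3 -c "
from h import *
import time
for i in range(4):
  w=viewer.get_image('wrist');s=read_state();print(s['time'],s['position'],s['ft_force'])
"
```

```text
8.1167 [ 1.35289412  0.69418665 10.58437359] [ 0.51691949 -0.1475846   0.06970725] [ 0.51407528 -0.2329604  -0.00390556]
0.7 [ 0.51518933 -0.15306024  0.09386804] [ 0.002  -0.0141 -0.0605]
0.875 [ 0.51576017 -0.14969411  0.08121222] [ 0.002  -0.0056 -0.0288]
1.05 [ 0.5166907  -0.14420692  0.06934414] [0.0019 0.0082 0.0009]
1.1 [ 0.51701891 -0.14227148  0.06614947] [0.0019 0.0131 0.0089]
8.3167 [ 0.51692117 -0.14757655  0.06969311] [ 0.75805788  1.66238829 10.07576274]
8.3667 [ 0.51691504 -0.14757292  0.06968149] [1.39675436 1.70607359 9.88189071]
8.4167 [ 0.51693925 -0.14757356  0.06970363] [ 0.23706374  1.10866526 10.34563286]
8.4667 [ 0.51691564 -0.1475909   0.06968017] [ 0.35607307  2.07553656 10.44366774]
```

View pics/l_wrist.png

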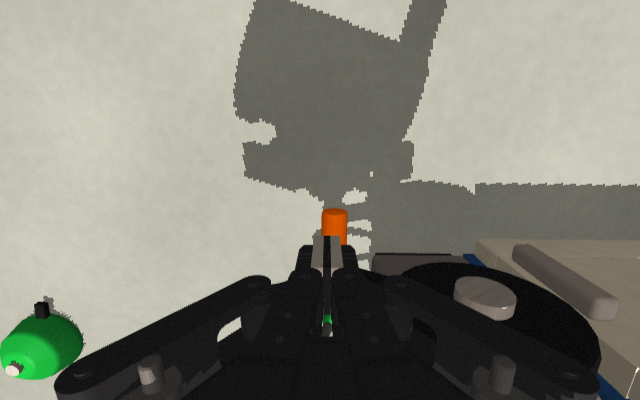

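View pics/l_scene.png

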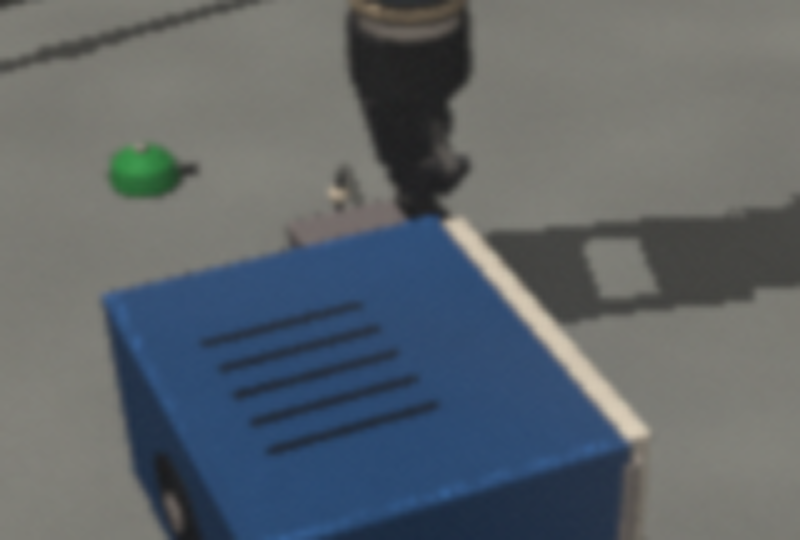

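```bash
python3 -c "
from h import *
print(ticket.sign_off()); s=read_state(); print(s['time'],s['position'],s['ft_force'])"
```

```text
the job is handed in; nothing more can be done
None
the job is handed in; nothing more can be done
```

I pushed the door shut first, then pressed the fan dial down to about the third click. I handed the job in at about 8.5 s with the closed fingers still holding the bar down.

- **Door:** The push force fell from about 13 N to 5 N as the door closed, then rose again against a hard stop. After I backed off, the pictures showed it flush with the cabinet front, and it stayed that way.
- **Dial:** The fingertip height of 69.7 mm puts the dial at about 1.04–1.05 rad, where the third click is 1.05. The bar's position in the wrist camera (column 333.5, predicted 333) agrees. I could not see clearly that the bar was level with the green dot, because the gripper hid most of it.
- **Force on the bar:** The pose was steady, with about 10 N upward. That is more than the stated 6 N; I put it down to friction, because the bar slides sideways under the fingertip. It also reached about 15 N briefly, which I eased by shifting the fingertip sideways.
- **Uncertainty in position:** The fitted cabinet position missed individual picture corners by up to about 3 pixels. The dial bar still agreed with a separate two-camera measurement to about 3 mm.
- **Other objects:** The gripper's path stayed clear of the bell, the torque wrench and the pedal. The bell had not moved in the last pictures. The tray was out of view in the close-ups after the door was shut, so I did not recheck the wrench and pedal there.

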